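Raise a sample canister's bail and carry it to the sample plate

ROBOT

A 7-joint arm with a two-finger parallel gripper is mounted at the origin on the work surface. World frame = base frame: x ahead of the robot, y to its left, z up, the work surface at z = 0. Lengths are in m, angles in rad, forces in N, time in s.
With the tool pointing down it reaches from about 0.4 to 0.875 m from the base axis. Payload 19.3 kg.
Tool frame: the origin (TCP) lies at the very end of the fingers, on their centre line; the grasp point (between the pads) lies bot.grasp_offset behind it (bot.grasp_offset is the distance from the TCP to the grasp point, in m); z points along the fingers, y is the direction in which the jaws open and shut (so a half turn about z gives the same grasp; the last joint's range is limited). The gripper opens to 85 mm and grips with 20 to 120 N. Pads are 22 mm wide; open, the fingers measure 114 mm over their backs; the gripper's body (76 mm by 85 mm) begins 54 mm behind the grasp point. The pads swing forward as they close: fully open they stand 13 mm farther back than shut.
Start: joints at [-1.185, 0.521, -0.036, 1.599, 0.021, 1.021, -0.113], TCP at [0.275, 0.561, 0.231] pointing down, gripper open.
Joint ranges: [-2.91, 2.91], [-0.3, 2.13], [-1.5, 1.42], [0.17, 2.43], [-1.26, 4.41], [0.16, 1.93], [-2.52, 2.52]. Speed limits (rad/s): [1.89, 1.89, 2.39, 2.39, 3.01, 3.01, 3.01].

INTERFACE

Orientations are given as [roll, pitch, yaw] about the fixed x, y, z axes, in that order (R = Rz(yaw) Ry(pitch) Rx(roll)).
In Python, from workcell import bot gives the robot as it stands. The module is installed in compiled form; this text tells all that it offers.
- The arm moves only by the shell command python3 -m handwheel 'ROWS' [OPENING] [FORCE]. ROWS is JSON, a list of rows, each a list of 6 numbers: the shift along the tool's x, y, z as a fraction of full scale, then the turn, a rotation vector about the tool's x, y, z as a fraction of full scale. In form: [[x, y, z, rx, ry, rz], ...]. A call has 1 to 8 rows; each row shifts and turns the commanded pose from where the row before left it, along the tool's axes as they then stand; what a row does not reach is not made up. Full scale, the value 1, is 0.025 m for a shift and 360 degrees for a turn. A row lasts 1/8 s, in which the tool goes at most 62.5 mm and 10.7 degrees, less where a joint would pass 70% of its speed; a pose out of reach is approached as far as the arm can. A call with a number of a shift or a turn outside -1 to 1 is refused whole. A call with a gripper value outside its range is refused whole. OPENING is the closure, from -1 (fully open) to 1 (shut), set as the call begins (- or left out, the last holds). The fingers move at their own pace and stop on an object; FORCE is the grip in N (left out, the last holds). Time passes only in rows, so rows that do not move let the fingers close. It gives the time, the measured TCP pose, the force and the opening at its end, in the units of the state.
- bot.observe(): the state, without advancing time (a new reading comes with each control period).
- bot.grab_frame(name): name is "scene" or "top" or "wrist"; returns a dict with "pixels" (400x640x3 uint8, blue, green, red), "vertical_fov" (degrees; the focal length in pixels is half the picture's height over the tangent of half this angle, whatever the lens; pixels are square), "cx", "cy" (the principal point, pixels), "D" ([k1, k2, p1, p2, k3] as OpenCV has them; the pictures are not rectified), "R" (3x3) and "t" (3): a world point X has camera coordinates R X + t. Camera axes: x right, y down, z forward; pixel columns grow to the right and rows downward; lengths in m; the calibration is good to about 2 mm. A picture is of the moment at which its call begins. There is no depth.
- bot.job_done(): hands the job in, once; it reports no verdict.
Trained networks look in a picture, given as the dict that the camera call returned (one of the last four; its "shot" number tells which), for a name from the list of things; names that differ only in an ending like _2 or _b are one class to them, and where a whole thing is asked for, a point or a joint stands for the part that bears it (a point fixed in the world has none). Each returns a list of dicts, best first, with "score" (0 to 1); they miss things now and then, are a little off and sometimes report something else, mostly with a low value. They report only what shows in the picture. A call takes as long as a camera call. They do not tell look-alikes from the thing itself.
- bot.trace(picture, thing): "region" (400x640 bool, what is visible of it) and "point" ([column, row] in pixels, amid what is visible of it).
The state is a dict: "clock": time; "qpos": joint angles; "qd": joint speeds; "joint_efforts": joint torques, N m; "position": TCP position; "tool_rot": TCP orientation; "force": force on the tool from outside, world axes, zero at the start; "moment": the same for the moment, N m; "grip_width": finger opening in m.
Only numpy, scipy, OpenCV 4.12 (cv2) and the standard library are available. Lean on these libraries where they do the work, as an engineer would, in place of code of your own. Each camera call takes 0.05 s, during which the arm holds its last target.

TASK

On the microscope bench stand two closed steel canisters with their wire bails folded down. Raise the bail of the wide low one fully upright while the canister stays standing on the bench, then lift the canister by its bail and lower it upright onto the middle of the round rubber pad on the raised plate before letting go. Leave the tall slim canister where it stands.

Things in the scene. Friction and masses are not known exactly. Their poses are not given: they have to be found in the camera images.
- canister_mid (a point): Middle of the wide low closed steel canister to be carried (diameter 92 mm, height 50 mm, 0.5 to 0.9 kg), on its axis and 25 mm above its underside. z points up the canister; the folded-down bail sticks out along its -x; y runs along the bail's pivots, which lie 13 mm above this point (38 mm above the underside). A flat lid closes it.
- canister_grip (a point): Centre of the black plastic sleeve on the crossbar of that canister's bail: the place to grip. The sleeve is a cylinder 14 mm thick and 40 mm long, parallel to the canister's y axis, and turns freely on the wire (so ignore this point's own rotation about y). Its centre is 105 mm from the pivot axis; folded down, about 50 mm of free space lie between it and the canister's wall. The wire is 4 mm thick, the bail 102 mm wide at the canister.
- canister_bail (a joint): Angle of that bail about its pivots, rad: 0 is level, sticking out along the canister's -x; it grows as the bail is raised; 1.57 is upright over the canister. Stops at -0.12 and 1.75. The pivots are slightly stiff (about 0.5 N at the sleeve raises it), so the bail stays where it is left; an upward pull of over 1 N on the folded bail that does not follow its arc tips the canister.
- pad (a point): Centre of the top face of the round black rubber pad, diameter 124 mm, 4 mm thick, in the middle of a fixed aluminium plate 170 mm square on four short posts. The plate's top is 60 mm, the pad's top 64 mm above the bench.
- slim: The other steel canister, tall and slim (diameter 62 mm, height 90 mm), with a similar bail folded down, level, along its -x, its sleeve 75 mm from its axis and 74 mm above the bench; origin at the centre of its underside. To be left alone.
Things that resemble listed ones, but are neither listed nor needed, are in the scene too. Leave any green or red look-alike of the part that bears pad alone.

How it is judged:
On the way, in this order (a step that is already met when the one before it is completed fails the run):
1. the wide canister's bail is upright while the canister still stands on the bench (value of joint canister_bail above 1.36 rad and height (world z) of canister_mid below 0.035 m and angle between canister_mid's own z axis and vertical below 0.17 rad), for 0.1 s.
2. the canister hangs from its bail, held by the fingers, higher than the plate (height (world z) of canister_mid above 0.099 m and angle between canister_mid's own z axis and vertical below 0.4 rad and contact force between the fingers and canister_bail above 1 N), for 0.1 s.
3. the canister is lowered to within 10 mm of the pad while the fingers still hold the bail (z of canister_mid in the frame of pad below 0.035 m and horizontal distance between canister_mid and pad below 0.03 m and contact force between the fingers and canister_bail above 1 N), for 0.1 s.
At the end, for the whole second after the job is handed in: The wide canister stands upright (within 6 degrees) and at rest on the round pad, its axis within 16 mm of the pad's centre, let go; the slim canister is within 25 mm of where it stood (horizontal distance between canister_mid and pad below 0.016 m and z of canister_mid in the frame of pad between 0.02 and 0.03 m and angle between canister_mid's own z axis and vertical below 0.1 rad and linear speed of canister below 0.03 m/s and distance of slim from where it was at the start of the episode below 0.025 m); the robot touches nothing.
It fails at once if the slim canister is moved by more than 25 mm (distance of slim from where it was at the start of the episode above 0.025 m).
It also fails if it takes over 48 s, if anything falls off the work surface, if the arm or the gripper's body presses on something with over 40 N, if the wrist force passes 120 N, or if a joint passes its speed limit or range.

## Working session

There is one attempt and no reset: what is moved stays moved. The work goes in short steps, Python scripts to look and compute and a shell command to move; the robot and the scene stay as the last step left them, time stands still between calls to the robot, and variables do not carry over. Pictures are saved under pics/ and viewed, and the job is handed in when it is done.

```bash
mkdir -p pics
cat > h.py <<'E'
import numpy as np, cv2
from workcell import bot
def K(f):
    fl=200/np.tan(np.radians(f["vertical_fov"])/2)
    return np.array([[fl,0,f["cx"]],[0,fl,f["cy"]],[0,0,1]])
def ray(f,p):
    u=cv2.undistortPoints(np.array([[p]],float),K(f),np.array(f["D"],float)).ravel()
    R=np.array(f["R"]);t=np.array(f["t"])
    return -R.T@t, R.T@np.array([u[0],u[1],1])
def atz(f,p,z):
    c,d=ray(f,p); return c+d*(z-c[2])/d[2]
def proj(f,X):
    R=np.array(f["R"]);t=np.array(f["t"],float)
    return cv2.projectPoints(np.array(X,float).reshape(-1,1,3),cv2.Rodrigues(R)[0],t,K(f),np.array(f["D"],float))[0].reshape(-1,2)
def tri(obs):
    A=np.zeros((3,3));b=np.zeros(3)
    for f,p in obs:
        c,d=ray(f,p);d=d/np.linalg.norm(d);M=np.eye(3)-np.outer(d,d);A+=M;b+=M@c
    return np.linalg.solve(A,b)
E
python3 - <<'E'
from h import *
np.set_printoptions(precision=4,suppress=True)
s=bot.observe();print(s,bot.grasp_offset)
for n in ["scene","top"]:
    f=bot.grab_frame(n);im=f["pixels"].copy()
    print(n,-np.array(f["R"]).T@np.array(f["t"]),f["vertical_fov"])
    for th in ["canister_mid","canister_grip","pad","slim"]:
        for r in bot.trace(f,th):
            p=r["point"];print(th,r["score"],p,r["region"].sum(),atz(f,p,0.05))
            cv2.circle(im,(int(p[0]),int(p[1])),3,(0,0,255),-1);cv2.putText(im,th[-4:],(int(p[0]),int(p[1])),0,.4,(0,255,255))
    cv2.imwrite(f"pics/{n}0.png",im)
E
```

```text
{'clock': 0.0, 'qpos': array([-1.1852,  0.522 , -0.0363,  1.6   ,  0.0212,  1.0211, -0.1128]), 'qd': array([ 0.    ,  0.0013, -0.0013, -0.0003, -0.0001, -0.0008, -0.0001]), 'joint_efforts': array([ -0.002 , -92.7122,   1.9789, -36.9947,   0.0178,   0.0083,
         0.    ]), 'position': array([0.275 , 0.5608, 0.2307]), 'tool_rot': array([-3.1404,  0.0001,  2.6857]), 'force': array([-0.9396,  1.1787,  0.315 ]), 'moment': array([ 0.0205, -0.0651, -0.0569]), 'grip_width': 0.08545258204871387} 0.0187
scene [ 1.2801 -0.8836  0.8685] 50.381444421923646
canister_mid 0.73 [375.2, 196.8] 811 [ 0.597 -0.013  0.05 ]
canister_grip 0.41 [358.9, 178.0] 23 [0.488  0.0275 0.05  ]
pad 0.95 [158.8, 247.2] 2967 [ 0.3392 -0.6292  0.05  ]
pad 0.8 [261.7, 298.8] 4066 [ 0.6821 -0.528   0.05  ]
pad 0.72 [243.8, 191.5] 1952 [ 0.2831 -0.3041  0.05  ]
pad 0.58 [312.6, 228.3] 2497 [ 0.5733 -0.2625  0.05  ]
slim 0.75 [420.4, 160.0] 552 [0.562  0.2754 0.05  ]
top [ 0.2931 -0.1545  1.3299] 44.84738449552975
pad 0.81 [370.3, 170.3] 3996 [ 0.5726 -0.2749  0.05  ]
pad 0.77 [462.9, 130.5] 3844 [ 0.6868 -0.5301  0.05  ]
pad 0.65 [392.0, 272.2] 4306 [ 0.301  -0.3301  0.05  ]
pad 0.59 [508.2, 260.3] 4254 [ 0.3339 -0.6375  0.05  ]
slim 0.87 [167.0, 175.2] 805 [0.5543 0.2742 0.05  ]
```

View pics/scene0.png

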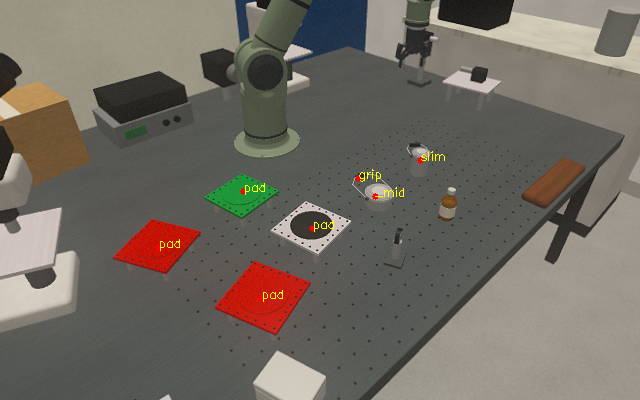

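View pics/top0.png

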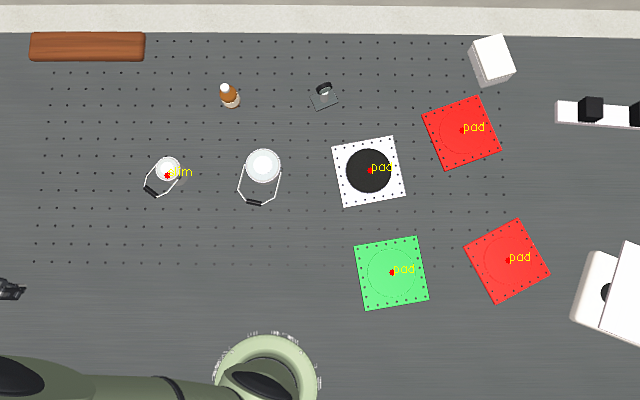

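Run:
```python
from h import *
f=bot.grab_frame("top");im=f["pixels"];g=bot.grab_frame("scene")["pixels"]
a=cv2.resize(im[135:220,225:305],None,fx=7,fy=7,interpolation=cv2.INTER_CUBIC)
cv2.imwrite("pics/topz.png",a)
a=cv2.resize(g[160:225,335:415],None,fx=8,fy=8,interpolation=cv2.INTER_CUBIC)
cv2.imwrite("pics/scz.png",a)
# pad: dark blob in window
gr=cv2.cvtColor(im,cv2.COLOR_BGR2GRAY)
w=gr[135:207,335:403]
m=(w<70).astype(np.uint8);m=cv2.morphologyEx(m,cv2.MORPH_OPEN,np.ones((5,5)))
n,l,st,c=cv2.connectedComponentsWithStats(m);print(st,c+[335,135])
i=1+np.argmax(st[1:,4]);p=c[i]+[335,135];print("pad",atz(f,p,0.064))
```

```text
[[   0    0   68   72 3341]
 [  11   14   45   44 1555]] [[368.66327447 170.60640527]
 [368.14919614 170.27138264]]
pad [ 0.56954168 -0.26779996  0.064     ]
```

View pics/topz.png

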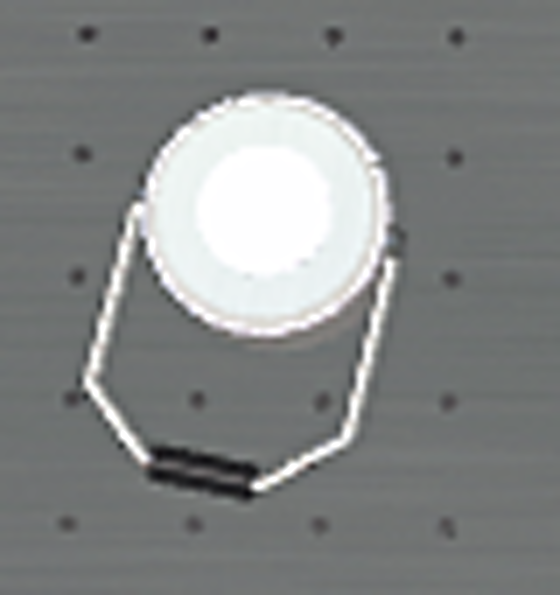

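View pics/scz.png

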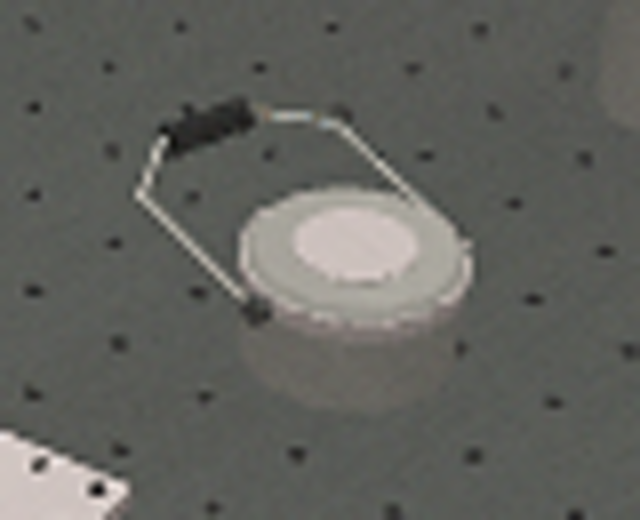

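Run:
```python
from h import *
np.set_printoptions(precision=4,suppress=True)
f=bot.grab_frame("top");g=bot.grab_frame("scene")
print("lid",atz(f,(262.7,165.0),.05),atz(g,(379.1,191.6),.05),tri([(f,(262.7,165)),(g,(379.1,191.6))]))
print("sleeve",atz(f,(253.6,202.1),.038),atz(g,(360.7,175.4),.038),tri([(f,(253.6,202.1)),(g,(360.7,175.4))]))
s=atz(f,(253.6,202.1),.038);c=atz(f,(262.7,165.0),.05);d=s-c;print(d,np.hypot(*d[:2]),np.arctan2(d[1],d[0]))
gr=cv2.cvtColor(g["pixels"],cv2.COLOR_BGR2GRAY)[195:260,265:355]
m=(gr<60).astype(np.uint8);m=cv2.morphologyEx(m,cv2.MORPH_OPEN,np.ones((5,5)))
n,l,st,cc=cv2.connectedComponentsWithStats(m);print(st)
i=1+np.argmax(st[1:,4]);p=cc[i]+[265,195];print("pad",p,atz(g,p,0.064))
print(bot.observe()["clock"])
```

```text
lid [0.5846 0.016  0.05  ] [0.587  0.0177 0.05  ] [0.5857 0.0172 0.0492]
sleeve [0.4847 0.0392 0.038 ] [0.4697 0.0573 0.038 ] [0.4837 0.0383 0.0532]
[-0.0999  0.0231 -0.012 ] 0.10250429108798778 2.913818533518994
[[   0    0   90   65 5038]
 [  26   17   41   27  812]]
pad [310.6884 225.314 ] [ 0.5718 -0.2684  0.064 ]
0.7
```

```bash
python3 -m handwheel '[[0,0,0,0,0,0.0267],[0,0,0,0,0,0.0267],[0,0,0,0,0,0.0267],[0,0,0,0,0,0.0267],[0,0,0,0,0,0.0267],[0,0,0,0,0,0.0267],[0,0,0,0,0,0.0267],[0,0,0,0,0,0.0267]]' -1
```

```text
clock: 1.7
position: [0.2751, 0.5612, 0.2313]
tool_rot: [-3.142, -0.0, 1.338]
force: [0.2, -0.3, 1.3]
grip_width: 0.085
```

```bash
python3 -m handwheel '[[-1,0.7,0,0,0,0],[-1,0.7,0,0,0,0],[-1,0.7,0,0,0,0],[-1,0.7,0,0,0,0],[-1,0.7,0,0,0,0],[-1,0.7,0,0,0,0],[-1,0.7,0,0,0,0],[-1,0.7,0,0,0,0]]' && python3 -m handwheel '[[-1,0.7,0,0,0,0],[-1,0.7,0,0,0,0],[-1,0.7,0,0,0,0],[-1,0.7,0,0,0,0],[-1,0.7,0,0,0,0],[-1,0.7,0,0,0,0],[-1,0.7,0,0,0,0],[0,0,0,0,0,0]]'
python3 - <<'E'
from h import *
f=bot.grab_frame("wrist");cv2.imwrite("pics/w1.png",f["pixels"])
f=bot.grab_frame("top");cv2.imwrite("pics/t1.png",f["pixels"]);print(bot.observe()["qpos"])
E
```

```text
clock: 2.7
position: [0.3668, 0.3339, 0.2314]
tool_rot: [3.141, -0.0, 1.344]
force: [0.9, 0.4, -0.4]
grip_width: 0.0854
clock: 3.7
position: [0.4471, 0.1349, 0.2315]
tool_rot: [3.141, 0.0, 1.34]
force: [-0.7, 0.1, 0.0]
grip_width: 0.0855
[-0.77189496  0.29069367  0.42809568  2.01745845 -0.15742688  0.8644271
 -0.48451934]
```

View pics/w1.png

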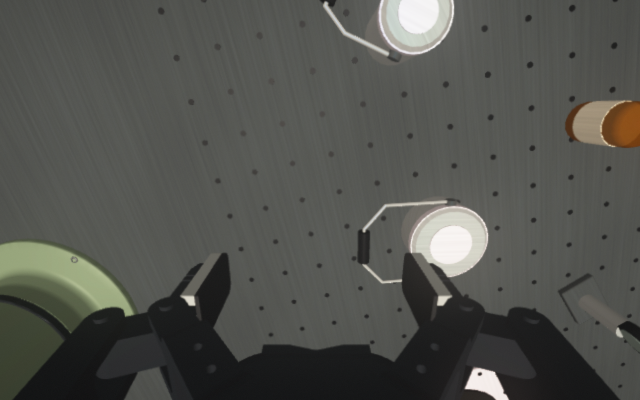

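Run:
```python
from h import *
np.set_printoptions(precision=4,suppress=True)
f=bot.grab_frame("wrist");g=bot.grab_frame("top");s=bot.grab_frame("scene")
im=f["pixels"]
cv2.imwrite("pics/wz.png",cv2.resize(im[180:300,340:500],None,fx=5,fy=5,interpolation=cv2.INTER_CUBIC))
print(-np.array(f["R"]).T@np.array(f["t"]))
sl=(363.5,246)
print(tri([(f,sl),(g,(253.6,202.1))]),tri([(f,sl),(s,(360.7,175.4))]),tri([(f,sl),(g,(253.6,202.1)),(s,(360.7,175.4))]))
for z in (.038,.045,.053): print(atz(f,sl,z))
print("lid",atz(f,(448.5,241),.05))
```

```text
[0.4638 0.211  0.3751]
[0.4842 0.0388 0.0409] [0.4828 0.0432 0.0506] [0.4832 0.0408 0.05  ]
[0.4842 0.0373 0.038 ]
[0.4838 0.0409 0.045 ]
[0.4833 0.045  0.053 ]
lid [0.5843 0.0266 0.05  ]
```

View pics/wz.png

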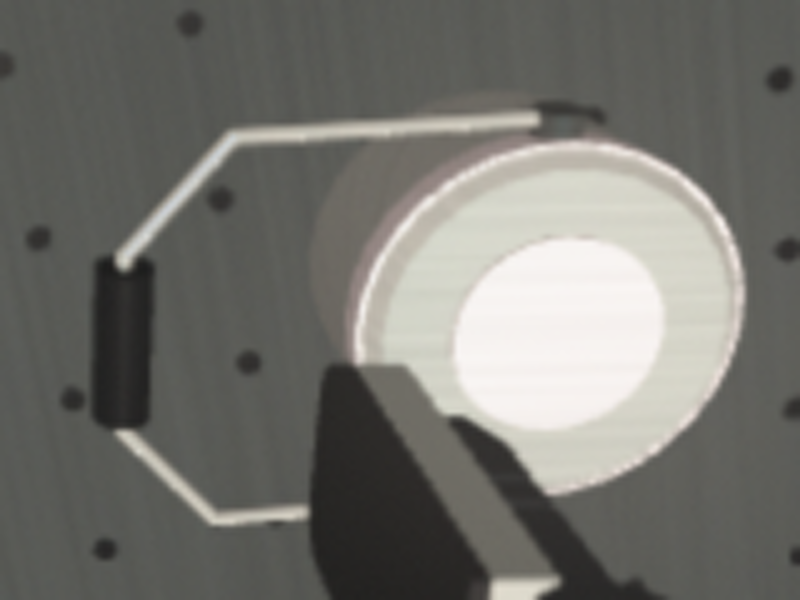

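Run:
```python
from h import *
np.set_printoptions(precision=4,suppress=True)
f=bot.grab_frame("wrist");g=bot.grab_frame("top");s=bot.grab_frame("scene")
wz=lambda x,y:((x+.5)/5-.5+340,(y+.5)/5-.5+180)
tz=lambda x,y:((x+.5)/7-.5+225,(y+.5)/7-.5+135)
sz=lambda x,y:((x+.5)/8-.5+335,(y+.5)/8-.5+160)
for a,b in [((220,198),(197,401)),((248,362),(322,402))]:
    print(atz(f,wz(*a),0),atz(g,tz(*b),0))
X=atz(g,tz(197,401),0);Y=atz(g,tz(322,402),0)
for P in (X,Y):
    q=(proj(s,P)[0]-[335,160]+.5)*8-.5;print("scene zoom px",q)
# where lid/sleeve project
print(atz(f,wz(548,317),.05),atz(f,wz(123,343),.038),atz(f,wz(123,343),.053))
R=np.array(f["R"]);print(R, bot.observe()["position"])
```

```text
[0.5199 0.0513 0.    ] [0.5192 0.0483 0.    ]
[0.5199 0.0011 0.    ] [ 0.5192 -0.0015  0.    ]
scene zoom px [274.5734 253.9182]
scene zoom px [196.2849 301.1782]
[0.5848 0.0245 0.05  ] [0.4844 0.0347 0.038 ] [0.4835 0.0426 0.053 ]
[[ 0.9745 -0.2245 -0.0011]
 [-0.2142 -0.9309  0.2958]
 [-0.0675 -0.288  -0.9553]] [0.4463 0.1372 0.2313]
```

```bash
python3 -m handwheel '[[-0.7,0.475,0.5,0,0,0],[-0.7,0.475,0.8,0,0,0],[-0.7,0.475,0.8,0,0,0],[-0.7,0.475,0.8,0,0,0],[-0.7,0.475,0.8,0,0,0],[0,0,0.5,0,0,0],[0,0,0.2,0,0,0],[0,0,0,0,0,0]]' -0.3
python3 - <<'E'
from h import *
np.set_printoptions(precision=4,suppress=True)
f=bot.grab_frame("wrist");cv2.imwrite("pics/w2.png",f["pixels"])
g=bot.grab_frame("scene");cv2.imwrite("pics/s2.png",cv2.resize(g["pixels"][110:230,300:450],None,fx=5,fy=5,interpolation=cv2.INTER_CUBIC));print(bot.observe()["grip_width"])
E
```

```text
clock: 5.1
position: [0.4845, 0.0388, 0.1214]
tool_rot: [-3.141, -0.0, 1.345]
force: [-0.6, -0.3, -0.2]
grip_width: 0.0556
0.05564595564126197
```

View pics/w2.png

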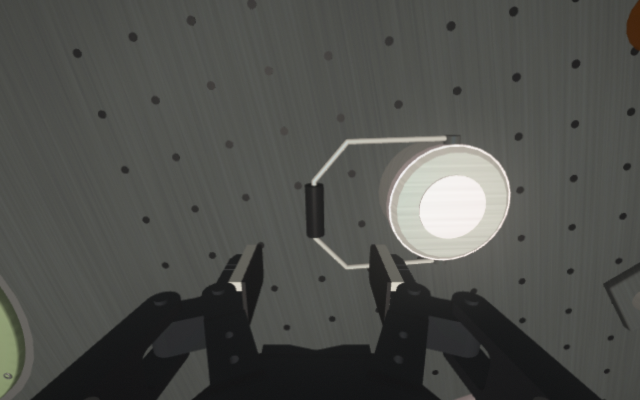

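View pics/s2.png

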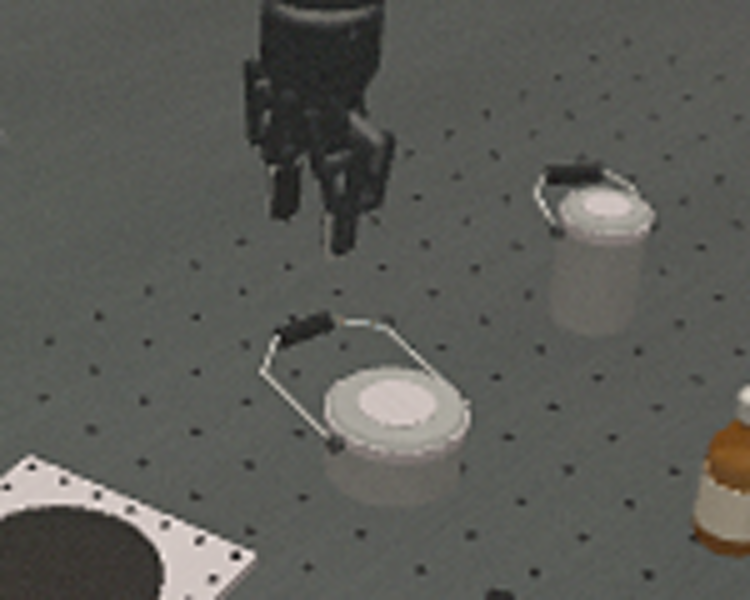

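Run:
```python
from h import *
np.set_printoptions(precision=4,suppress=True)
f=bot.grab_frame("wrist");g=bot.grab_frame("top");s=bot.grab_frame("scene")
print("lid",atz(f,(448.5,202.5),.05))
for z in (.038,.046,.053,.06): print(z,atz(f,(315,210.3),z))
# predict bail for angles using lid center from each cam, compare sleeve px
th=2.914;u=np.array([np.cos(th),np.sin(th),0])
for n,c,lp,sp in (("top",g,(262.7,165.0),(253.6,202.1)),("scene",s,(379.1,191.6),(360.7,175.4)),("wrist",f,(448.5,202.5),(315,210.3))):
    C=atz(c,lp,.05)
    for a in (-.1,0,.1,.2,.3):
        P=C+[0,0,-.012]+.105*np.cos(a)*u+[0,0,.105*np.sin(a)]
        print(n,a,proj(c,P)[0]-sp)
```

```text
lid [0.5852 0.0229 0.05  ]
0.038 [0.4834 0.0356 0.038 ]
0.046 [0.4841 0.0383 0.046 ]
0.053 [0.4847 0.0407 0.053 ]
0.06 [0.4852 0.0431 0.06  ]
top -0.1 [0.3797 1.2702]
top 0 [-0.2308  0.8918]
top 0.1 [-0.7504  0.13  ]
top 0.2 [-1.1714 -1.0162]
top 0.3 [-1.4868 -2.5433]
scene -0.1 [-0.0058  6.1017]
scene 0 [0.0656 3.5314]
scene 0.1 [0.3099 1.0883]
scene 0.2 [ 0.7271 -1.205 ]
scene 0.3 [ 1.3162 -3.326 ]
wrist -0.1 [ -2.9458 -16.1119]
wrist 0 [ -3.7658 -12.4684]
wrist 0.1 [-3.286  -8.5033]
wrist 0.2 [-1.3332 -4.2175]
wrist 0.3 [2.2772 0.3795]
```

Run:
```python
from h import *
from scipy.optimize import least_squares
f=bot.grab_frame("wrist");g=bot.grab_frame("top");s=bot.grab_frame("scene")
L=[(g,(262.7,165.0),(253.6,202.1),1),(s,(379.1,191.6),(360.7,175.4),1),(f,(448.5,202.5),(315,210.3),.35)]
C0=[atz(c,lp,.05) for c,lp,_,_ in L]
def sl(C,th,a): return C+[0,0,-.012]+.105*np.array([np.cos(a)*np.cos(th),np.cos(a)*np.sin(th),np.sin(a)])
r=least_squares(lambda p:np.concatenate([w*(proj(c,sl(C,p[0],p[1]))[0]-sp) for (c,_,sp,w),C in zip(L,C0)]),[2.9,.1])
print(r.x,r.fun);print([sl(C,*r.x).round(4) for C in C0])
```

```text
[2.94954423 0.17332927] [ 0.27183563 -0.37616063 -0.27997326 -0.29842309 -0.67816629 -0.22425782]
[array([0.4831, 0.0358, 0.0561]), array([0.4854, 0.0374, 0.0561]), array([0.4837, 0.0423, 0.0561])]
```

```bash
python3 -m handwheel '[[0,0,0.5,0,0,-0.004],[0,0,0.7,0,0,0],[0,0,0.7,0,0,0],[0,0,0.7,0,0,0],[0,0,0.5,0,0,0],[0,0,0.3,0,0,0],[0,0,0,0,0,0]]' -0.3
python3 - <<'E'
from h import *
f=bot.grab_frame("wrist");cv2.imwrite("pics/w3.png",f["pixels"])
g=bot.grab_frame("scene");cv2.imwrite("pics/s3.png",cv2.resize(g["pixels"][130:230,320:420],None,fx=6,fy=6,interpolation=cv2.INTER_CUBIC));print(bot.observe()["force"])
E
```

```text
clock: 6.38
position: [0.4844, 0.0379, 0.0359]
tool_rot: [-3.141, 0.0, 1.369]
force: [0.2, 0.3, -0.1]
grip_width: 0.0551
[-0.40901268 -0.58505596  0.30663351]
```

View pics/w3.png

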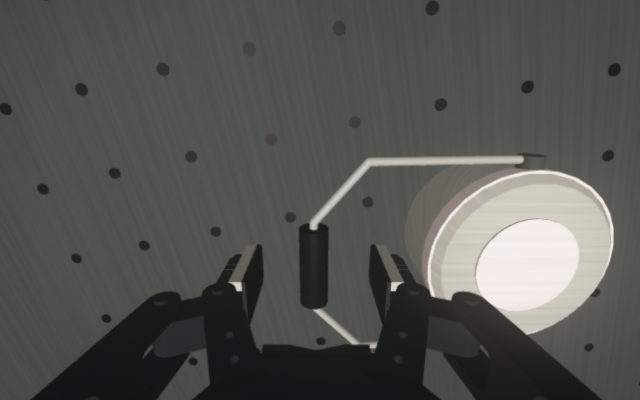

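View pics/s3.png

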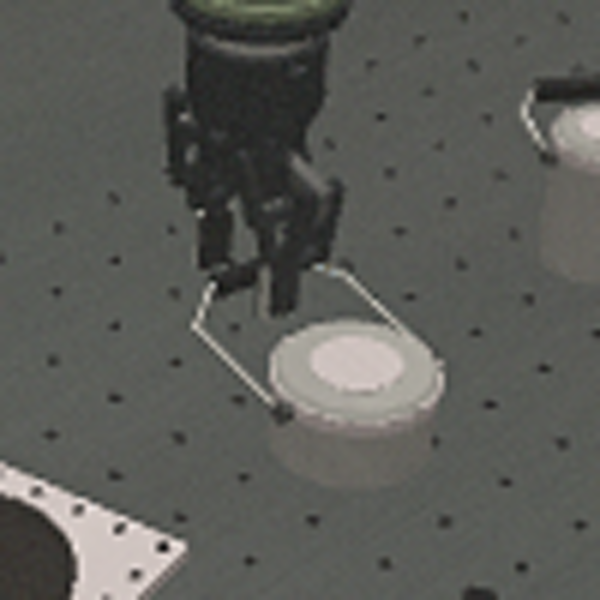

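Run:
```python
from h import *
np.set_printoptions(precision=4,suppress=True)
f=bot.grab_frame("wrist");p=bot.observe()["position"]
d=np.array([np.cos(1.369),np.sin(1.369),0])
for z in (.036,.046,.056,.066):
    P=atz(f,(314,265),z); e=[-1,1]
    n=np.array([d[1],-d[0],0])
    q=proj(f,[P-.02*d,P+.02*d,P-.007*n,P+.007*n]); print(z,P,q.round(1).tolist())
```

```text
0.036 [0.4827 0.0325 0.036 ] [[314.1, 296.4], [313.9, 231.1], [301.2, 265.0], [326.8, 265.0]]
0.046 [0.484 0.038 0.046] [[314.1, 298.6], [313.9, 228.5], [300.2, 265.0], [327.8, 265.0]]
0.056 [0.4852 0.0436 0.056 ] [[314.1, 301.2], [313.9, 225.4], [299.1, 265.0], [328.9, 265.0]]
0.066 [0.4864 0.0491 0.066 ] [[314.1, 304.2], [313.9, 221.8], [297.8, 265.0], [330.2, 265.0]]
```

```bash
python3 -m handwheel '[[0,0,0,0,0,0],[0,0,0,0,0,0],[0,0,0,0,0,0],[0,0,0,0,0,0],[0,0,0,0,0,0]]' 1 25
python3 - <<'E'
from h import *
f=bot.grab_frame("wrist");cv2.imwrite("pics/w4.png",f["pixels"]);s=bot.observe()
g=bot.grab_frame("scene");cv2.imwrite("pics/s4.png",cv2.resize(g["pixels"][130:230,320:420],None,fx=6,fy=6,interpolation=cv2.INTER_CUBIC));print(s["force"],s["grip_width"],s["position"])
E
```

```text
clock: 7.15
position: [0.4845, 0.0381, 0.0363]
tool_rot: [-3.141, -0.0, 1.369]
force: [-0.1, -0.4, 0.2]
grip_width: 0.0131
[ 0.01476824  0.40737676 -0.15858375] 0.013042690061322543 [0.48454973 0.03813939 0.03629147]
```

View pics/w4.png

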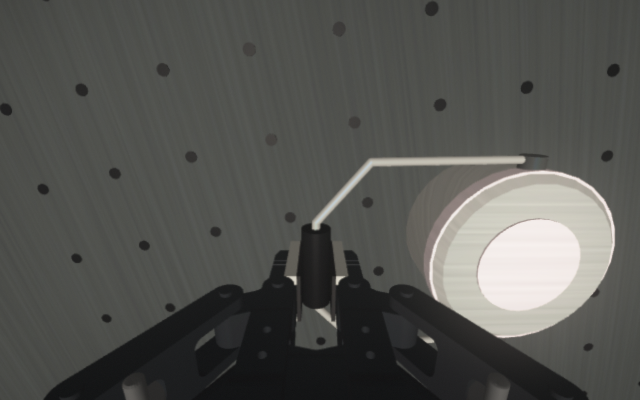

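View pics/s4.png

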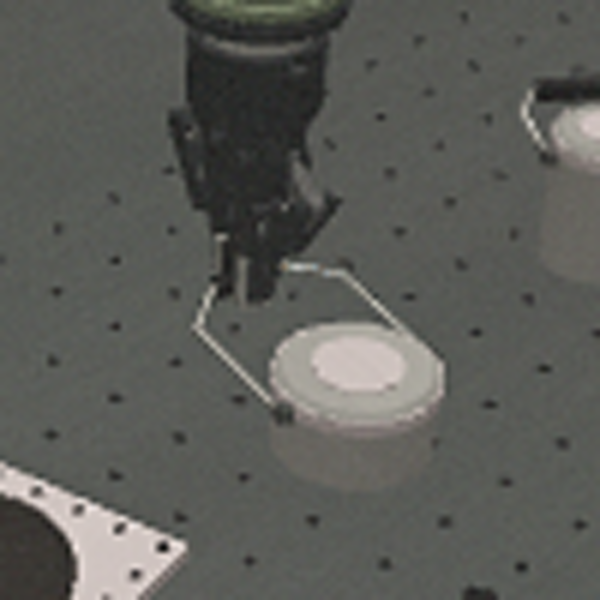

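Run:
```python
import numpy as np
a=np.linspace(.13,1.57,17);y=.105*(np.cos(.13)-np.cos(a))/.025;z=-.105*(np.sin(a)-np.sin(.13))/.025
for i in range(16): print(a[i+1].round(2),np.diff(y)[i].round(3),np.diff(z)[i].round(3))
```

```text
0.22 0.066 -0.372
0.31 0.099 -0.365
0.4 0.131 -0.354
0.49 0.163 -0.341
0.58 0.193 -0.325
0.67 0.221 -0.306
0.76 0.248 -0.285
0.85 0.272 -0.262
0.94 0.295 -0.236
1.03 0.315 -0.209
1.12 0.332 -0.18
1.21 0.347 -0.149
1.3 0.359 -0.117
1.39 0.368 -0.085
1.48 0.374 -0.051
1.57 0.377 -0.017
```

```bash
python3 -m handwheel '[[0,0.066,-0.372,0,0,0],[0,0.099,-0.365,0,0,0],[0,0.131,-0.354,0,0,0],[0,0.163,-0.341,0,0,0],[0,0.193,-0.325,0,0,0],[0,0,0,0,0,0]]'
python3 - <<'E'
from h import *
f=bot.grab_frame("wrist");cv2.imwrite("pics/w5.png",f["pixels"]);s=bot.observe()
g=bot.grab_frame("scene");cv2.imwrite("pics/s5.png",cv2.resize(g["pixels"][130:230,320:420],None,fx=6,fy=6,interpolation=cv2.INTER_CUBIC));print(s["force"],s["moment"],s["grip_width"],s["position"])
E
```

```text
clock: 8.0
position: [0.5007, 0.0348, 0.0813]
tool_rot: [3.141, -0.0, 1.369]
force: [-4.2, 0.8, 2.7]
grip_width: 0.0128
[-4.43546604  0.54384603  3.23402969] [0.26552473 0.91200633 0.03779561] 0.012479966222377094 [0.50057867 0.03483009 0.08111374]
```

View pics/w5.png

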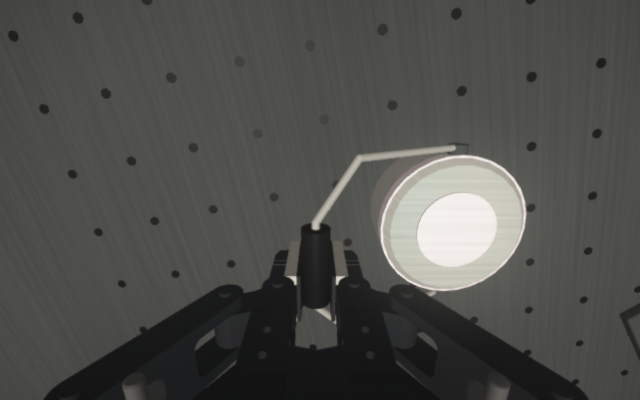

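View pics/s5.png

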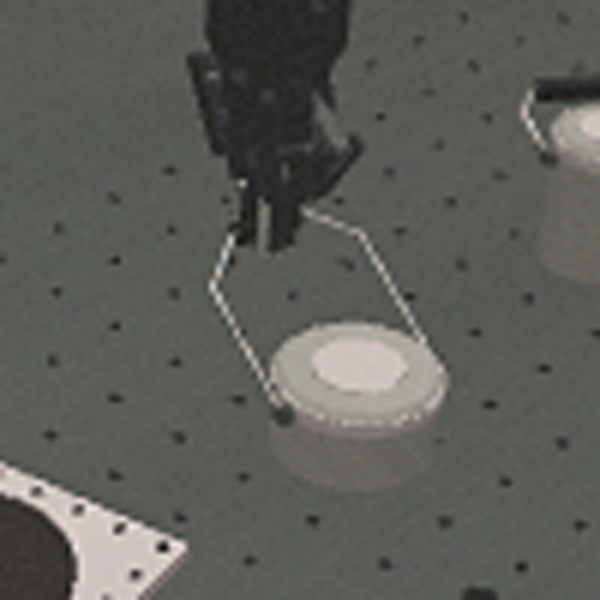

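```bash
python3 -m handwheel '[[0,-0.06,-0.04,0,0,0],[0,0,0,0,0,0]]'
python3 - <<'E'
from h import *
for i in range(4): print(bot.observe()["force"]); bot.grab_frame("top")
E
```

```text
clock: 8.35
position: [0.4997, 0.035, 0.0816]
tool_rot: [3.14, -0.0, 1.369]
force: [1.5, -0.1, -1.8]
grip_width: 0.013
[ 1.5119641  -0.06651383 -1.83168981]
[ 3.481928   -0.62242794 -1.66024059]
[ 2.68672974 -0.95349834 -1.96856778]
[ 4.9334431  -0.7345859  -2.35196744]
```

```bash
python3 -m handwheel '[[0,0.25,-0.29,0,0,0],[0,0.248,-0.285,0,0,0],[0,0.272,-0.262,0,0,0],[0,0.295,-0.236,0,0,0],[0,0,0,0,0,0]]'
python3 - <<'E'
from h import *
for i in range(3): s=bot.observe();print(s["force"],s["position"]); bot.grab_frame("top")
E
```

```text
clock: 9.18
position: [0.5245, 0.0299, 0.109]
tool_rot: [-3.139, -0.0, 1.369]
force: [-11.5, 2.8, 15.1]
grip_width: 0.0129
[-11.48258831   2.81646492  15.07508309] [0.52448489 0.0298972  0.10896652]
[-11.42839723   2.21620103  15.56130024] [0.52422465 0.02994271 0.10876797]
[-10.2563457    2.26158514  16.12360837] [0.52412773 0.02998141 0.10870759]
```

```bash
python3 -m handwheel '[[0,-0.03,-0.12,0,0,0],[0,0,0,0,0,0]]'
python3 - <<'E'
from h import *
for i in range(3): s=bot.observe();print(s["force"],s["position"]); bot.grab_frame("top")
E
```

```text
clock: 9.57
position: [0.5246, 0.0299, 0.1115]
tool_rot: [3.141, -0.0, 1.369]
force: [-3.3, -0.8, 4.7]
grip_width: 0.0128
[-3.34838925 -0.8222946   4.66534191] [0.52458425 0.02987632 0.11151161]
[-4.01979353  0.15705847  5.63651162] [0.52435868 0.02989688 0.11133292]
[-4.01590119  1.92731574  7.03267166] [0.5242746  0.0299194  0.11127081]
```

```bash
python3 -m handwheel '[[0,0.315,-0.26,0,0,0],[0,0.332,-0.19,0,0,0],[0,0.347,-0.16,0,0,0],[0,0,0,0,0,0]]'
python3 - <<'E'
from h import *
for i in range(3): s=bot.observe();print(s["force"],s["position"]); bot.grab_frame("top")
E
```

```text
clock: 10.22
position: [0.5496, 0.0247, 0.1266]
tool_rot: [3.141, -0.0, 1.369]
force: [-2.2, 1.0, 3.3]
grip_width: 0.0127
[-2.22519204  0.95820103  3.3289744 ] [0.54955027 0.02473636 0.12659456]
[-1.51944825  0.17102358  2.84048314] [0.54902064 0.02483136 0.12644511]
[-0.5034043   0.21339013  2.85364479] [0.54872951 0.02491854 0.1263746 ]
```

```bash
python3 -m handwheel '[[0,0.37,-0.13,0,0,0],[0,0.37,-0.09,0,0,0],[0,0.375,-0.055,0,0,0],[0,0.377,-0.02,0,0,0],[0,0,0,0,0,0]]'
python3 - <<'E'
from h import *
s=bot.observe();print(s["force"],s["position"])
for n in ("scene","wrist"):
    f=bot.grab_frame(n);im=f["pixels"]
    if n=="scene": im=cv2.resize(im[130:230,320:420],None,fx=6,fy=6,interpolation=cv2.INTER_CUBIC)
    cv2.imwrite(f"pics/{n}6.png",im)
E
```

```text
clock: 11.0
position: [0.5857, 0.0172, 0.1334]
tool_rot: [-3.141, 0.0, 1.369]
force: [-0.8, -0.4, -8.4]
grip_width: 0.0131
[-0.83942451 -0.35718942 -8.43232664] [0.58569082 0.01720942 0.13336214]
```

View pics/scene6.png

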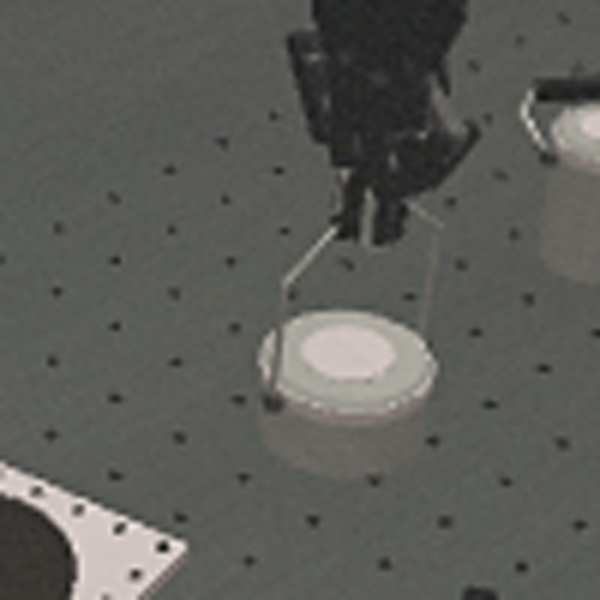

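View pics/wrist6.png

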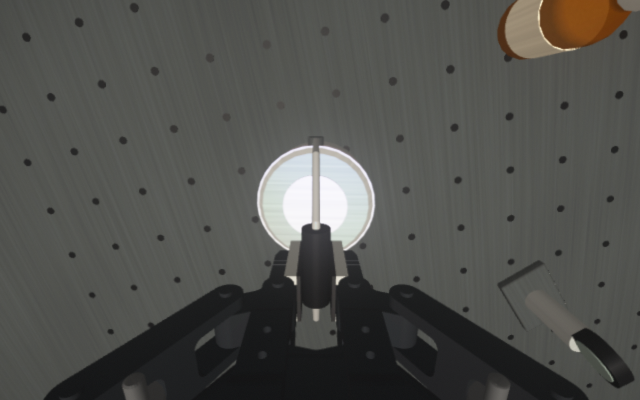

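```bash
python3 -m handwheel '[[0,0,0.06,0,0,0],[0,0,0,0,0,0],[0,0,0,0,0,0]]'
python3 - <<'E'
from h import *
s=bot.observe();print(s["force"],s["position"])
E
```

```text
clock: 11.48
position: [0.5852, 0.0175, 0.1322]
tool_rot: [-3.141, 0.0, 1.369]
force: [-0.4, 0.5, -8.0]
grip_width: 0.0128
[-0.40756145  0.49174239 -8.04322333] [0.58517432 0.01751569 0.13216134]
```

```bash
python3 -m handwheel '[[0,0,0.08,0,0,0],[0,0,0,0,0,0],[0,0,0,0,0,0]]'; python3 -m handwheel '[[0,0,0.04,0,0,0],[0,0,0,0,0,0],[0,0,0,0,0,0]]'
python3 - <<'E'
from h import *
s=bot.observe();print(s["force"],s["position"])
g=bot.grab_frame("scene");im=cv2.resize(g["pixels"][130:230,320:420],None,fx=6,fy=6,interpolation=cv2.INTER_CUBIC)
cv2.imwrite("pics/s7.png",im)
E
```

```text
clock: 11.85
position: [0.5858, 0.0173, 0.1306]
tool_rot: [3.14, -0.0, 1.369]
force: [0.2, -2.1, 4.7]
grip_width: 0.0126
clock: 12.22
position: [0.5866, 0.0172, 0.1304]
tool_rot: [3.139, -0.001, 1.368]
force: [-0.3, -1.3, 15.5]
grip_width: 0.0129
[-0.25766627 -1.25232721 15.47200813] [0.58658778 0.01716773 0.13043711]
```

View pics/s7.png

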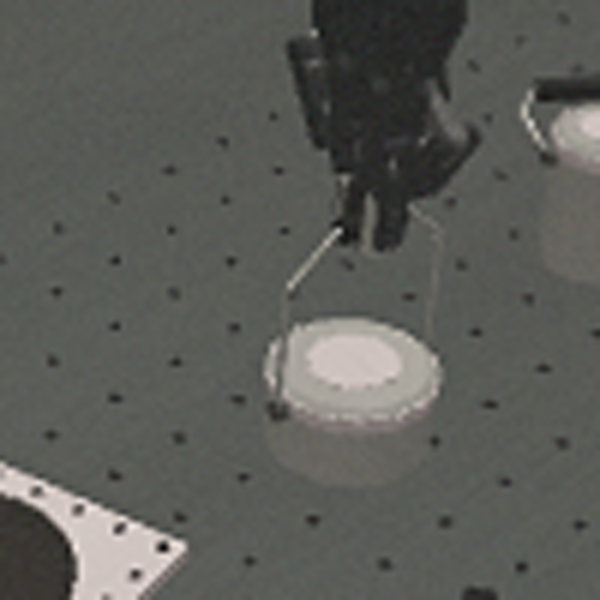

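```bash
python3 - <<'E'
from h import *
g=bot.grab_frame("scene")
print(atz(g,((353.5)/6-.5+320,(371)/6-.5+130),.05))
E
python3 -m handwheel '[[0,0,-0.5,0,0,0],[0,0,-1,0,0,0],[0,0,-1,0,0,0],[0,0,-1,0,0,0],[0,0,-0.8,0,0,0],[0,0,0,0,0,0]]' - 40
python3 - <<'E'
from h import *
s=bot.observe();print(s["force"],s["position"])
g=bot.grab_frame("scene");im=cv2.resize(g["pixels"][100:230,310:430],None,fx=5,fy=5,interpolation=cv2.INTER_CUBIC)
cv2.imwrite("pics/s8.png",im)
E
```

```text
[0.58447011 0.01716807 0.05      ]
clock: 13.08
position: [0.5855, 0.0176, 0.2377]
tool_rot: [3.14, -0.001, 1.369]
force: [0.6, 0.3, -9.0]
grip_width: 0.0124
[ 0.61442507  0.30532198 -9.00317171] [0.58549302 0.01761698 0.23765168]
```

View pics/s8.png

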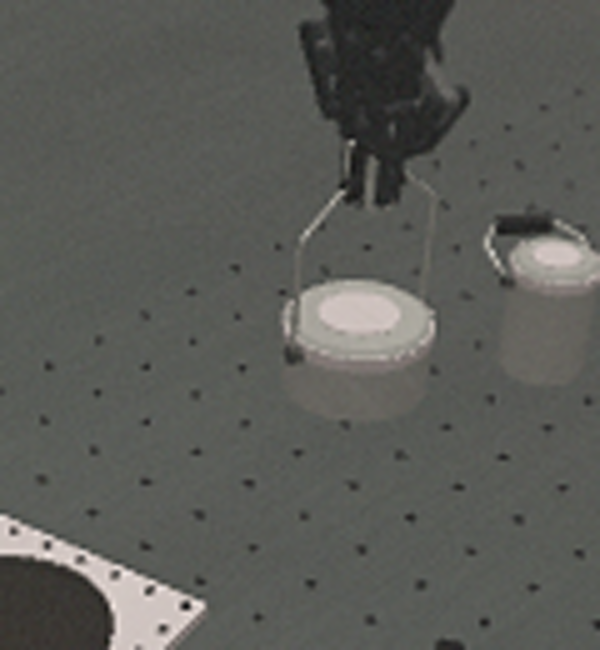

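```bash
python3 -m handwheel '[[-0.3,0.045,0,0,0,0],[-0.6,0.09,0,0,0,0],[-0.8,0.121,0,0,0,0],[-0.8,0.121,0,0,0,0],[-0.8,0.121,0,0,0,0],[-0.8,0.121,0,0,0,0],[-0.8,0.121,0,0,0,0],[-0.8,0.121,0,0,0,0]]' && python3 -m handwheel '[[-0.8,0.121,0,0,0,0],[-0.8,0.121,0,0,0,0],[-0.8,0.121,0,0,0,0],[-0.8,0.121,0,0,0,0],[-0.8,0.121,0,0,0,0],[-0.8,0.121,0,0,0,0],[-0.5,0.076,0,0,0,0],[-0.3,0.045,0,0,0,0]]' && python3 -m handwheel '[[0,0,0,0,0,0],[0,0,0,0,0,0]]'
python3 - <<'E'
from h import *
s=bot.observe();print(s["force"],s["position"],s["qpos"])
g=bot.grab_frame("scene");im=cv2.resize(g["pixels"][130:270,240:380],None,fx=4,fy=4,interpolation=cv2.INTER_CUBIC)
cv2.imwrite("pics/s9.png",im)
cv2.imwrite("pics/w9.png",bot.grab_frame("wrist")["pixels"])
cv2.imwrite("pics/t9.png",cv2.resize(bot.grab_frame("top")["pixels"][110:230,310:430],None,fx=5,fy=5,interpolation=cv2.INTER_CUBIC))
E
```

```text
clock: 14.12
position: [0.5777, -0.1279, 0.2367]
tool_rot: [3.142, 0.0, 1.369]
force: [0.2, -0.5, -8.0]
grip_width: 0.0121
clock: 15.12
position: [0.5704, -0.2686, 0.2366]
tool_rot: [-3.142, -0.0, 1.368]
force: [-0.1, 0.4, -7.8]
grip_width: 0.0126
clock: 15.38
position: [0.5707, -0.267, 0.2366]
tool_rot: [-3.141, -0.001, 1.37]
force: [0.7, 0.6, -7.4]
grip_width: 0.0122
[ 0.7056118   0.63915732 -7.42057108] [ 0.57070481 -0.26700559  0.23659966] [ 0.05982914  0.56177674  0.43433654  1.59697036 -0.26331609  1.04153672
  0.36816208]
```

View pics/s9.png

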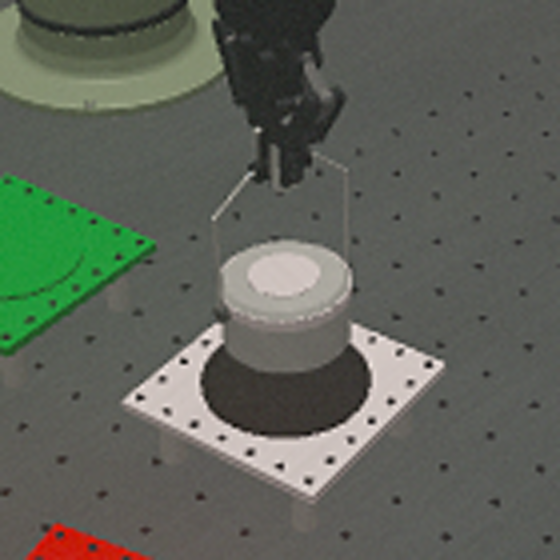

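View pics/w9.png

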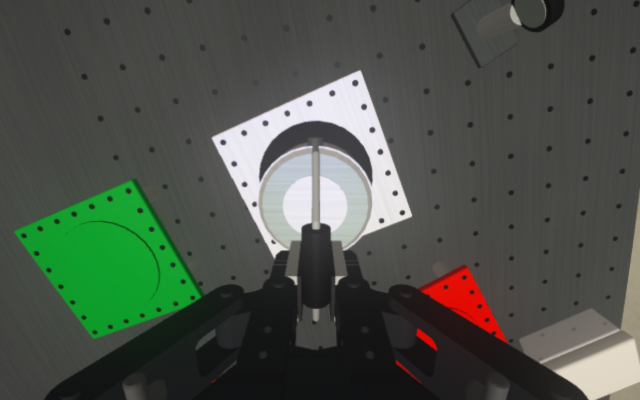

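View pics/t9.png

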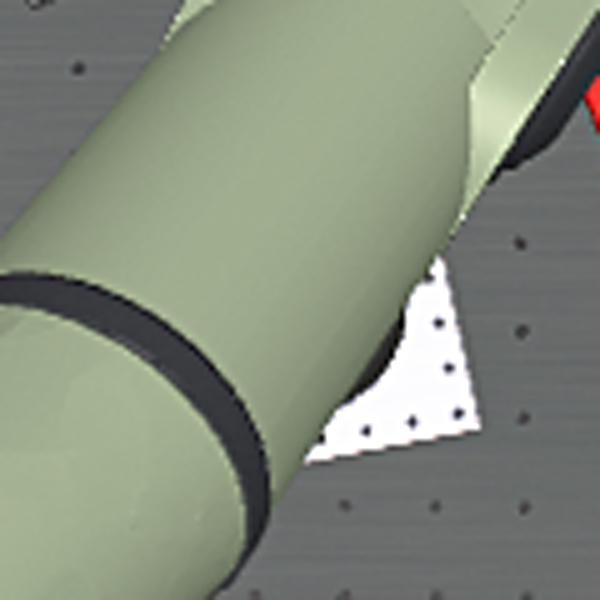

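```bash
python3 -m handwheel '[[0,0,0.3,0,0,0],[0,0,0.4,0,0,0],[0,0,0.3,0,0,0],[0,0,0.2,0,0,0],[0,0,0.2,0,0,0],[0,0,0.1,0,0,0],[0,0,0,0,0,0]]'
python3 - <<'E'
from h import *
s=bot.observe();print(s["force"],s["position"])
g=bot.grab_frame("scene");im=cv2.resize(g["pixels"][160:260,260:360],None,fx=6,fy=6,interpolation=cv2.INTER_CUBIC)
cv2.imwrite("pics/s10.png",im)
E
```

```text
clock: 16.4
position: [0.5705, -0.2679, 0.1991]
tool_rot: [-3.142, 0.0, 1.369]
force: [-0.4, 0.4, -8.2]
grip_width: 0.0124
[-0.42442618  0.36701124 -8.20505932] [ 0.57045297 -0.26789942  0.19912124]
```

View pics/s10.png

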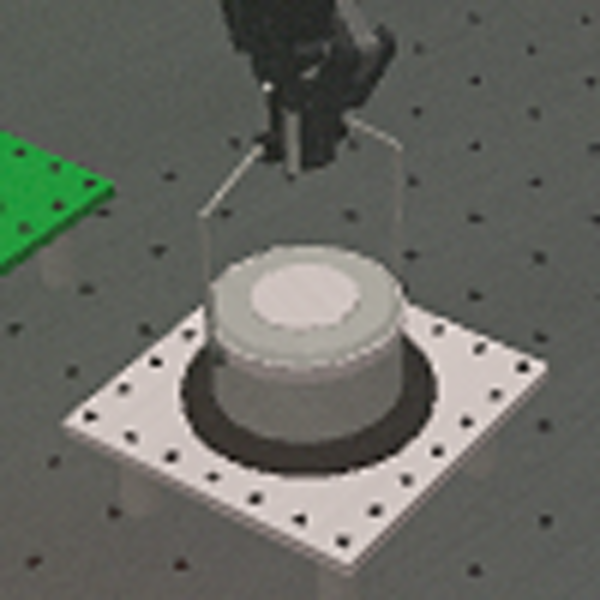

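```bash
python3 -m handwheel '[[0,0,0.1,0,0,0],[0,0,0.08,0,0,0],[0,0,0,0,0,0],[0,0,0,0,0,0]]'
python3 - <<'E'
from h import *
s=bot.observe();print(s["force"],s["position"])
g=bot.grab_frame("scene");im=cv2.resize(g["pixels"][160:260,260:360],None,fx=6,fy=6,interpolation=cv2.INTER_CUBIC)
cv2.imwrite("pics/s11.png",im)
for n,q in(("pad",(.5707,-.268,.064)),):
    c=np.array([[q[0]+.046*np.cos(t),q[1]+.046*np.sin(t),.114] for t in np.linspace(0,6.28,90)])
    p=(proj(g,c)-[260,160]+.5)*6-.5;print(p.min(0),p.max(0))
    c=np.array([[q[0]+.062*np.cos(t),q[1]+.062*np.sin(t),.064] for t in np.linspace(0,6.28,90)])
    p=(proj(g,c)-[260,160]+.5)*6-.5;print(p.min(0),p.max(0))
E
```

```text
clock: 16.95
position: [0.5706, -0.2681, 0.1949]
tool_rot: [3.141, 0.0, 1.369]
force: [0.1, -1.7, -3.0]
grip_width: 0.0121
[ 0.07355087 -1.70853796 -3.01752487] [ 0.57055908 -0.2680831   0.19487124]
[206.07772507 253.00418776] [401.12839421 375.36228217]
[177.22933833 312.56103112] [433.86609903 480.07069823]
```

View pics/s11.png

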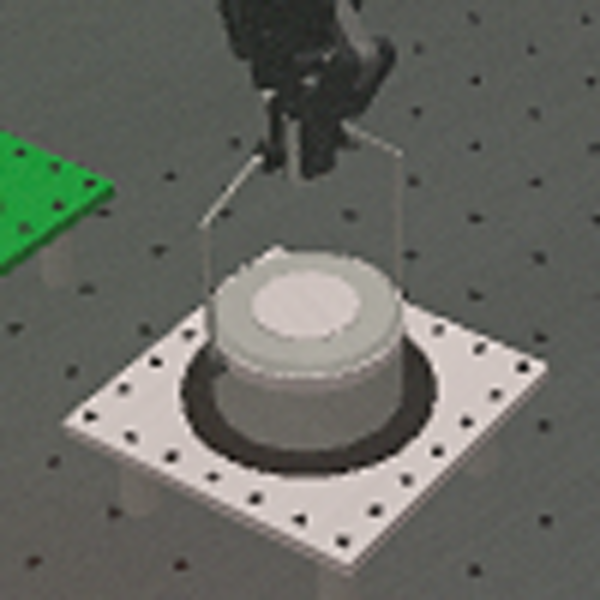

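```bash
python3 -m handwheel '[[0,0,0.025,0,0,0],[0,0,0,0,0,0],[0,0,0,0,0,0]]' && python3 -m handwheel '[[0,0,0,0,0,0],[0,0,0,0,0,0],[0,0,0,0,0,0],[0,0,0,0,0,0],[0,0,0,0,0,0]]' -0.3
python3 - <<'E'
from h import *
s=bot.observe();print(s["force"],s["position"],s["grip_width"])
cv2.imwrite("pics/w12.png",bot.grab_frame("wrist")["pixels"])
E
```

```text
clock: 17.38
position: [0.5709, -0.2681, 0.1947]
tool_rot: [3.14, 0.0, 1.369]
force: [0.3, -1.2, 5.0]
grip_width: 0.0122
clock: 18.0
position: [0.5705, -0.2679, 0.194]
tool_rot: [-3.142, -0.0, 1.369]
force: [0.1, -0.5, 0.3]
grip_width: 0.0556
[ 0.14222272 -0.51578744  0.34606837] [ 0.57047475 -0.26785376  0.19402252] 0.05557194104586348
```

View pics/w12.png

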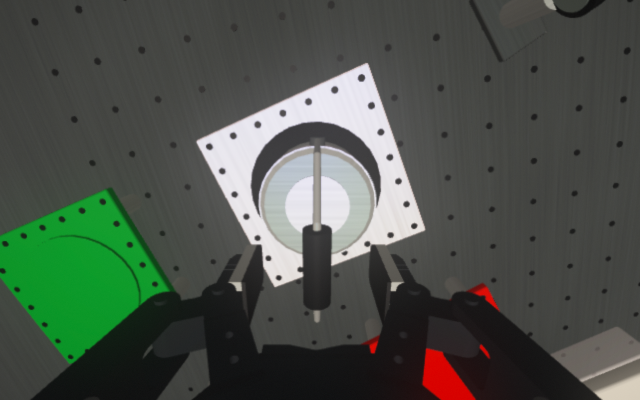

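Released: the sleeve is clear between the open fingers (pads at columns 250 and 382, sleeve at 316). Rising straight up.

```bash
python3 -m handwheel '[[0,0,-0.4,0,0,0],[0,0,-0.8,0,0,0],[0,0,-0.8,0,0,0],[0,0,-0.8,0,0,0],[0,0,-0.8,0,0,0],[0,0,-0.8,0,0,0],[0,0,-0.4,0,0,0],[0,0,0,0,0,0]]'
python3 - <<'E'
from h import *
s=bot.observe();print(s["force"],s["position"],s["grip_width"])
f=bot.grab_frame("wrist");cv2.imwrite("pics/w13.png",f["pixels"])
g=bot.grab_frame("scene");im=cv2.resize(g["pixels"][120:270,260:460],None,fx=4,fy=4,interpolation=cv2.INTER_CUBIC)
cv2.imwrite("pics/s13.png",im)
E
```

```text
clock: 19.05
position: [0.5706, -0.2679, 0.3146]
tool_rot: [3.141, 0.0, 1.369]
force: [-0.7, -0.0, 0.1]
grip_width: 0.0554
[-0.72151957 -0.00723854  0.11811635] [ 0.57059686 -0.26794889  0.31458392] 0.05542422313331043
```

View pics/s13.png

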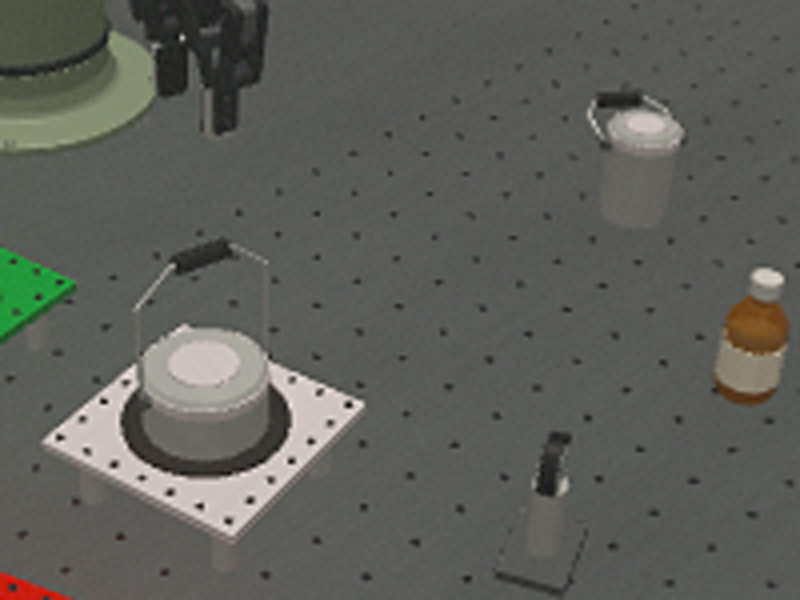

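View pics/w13.png

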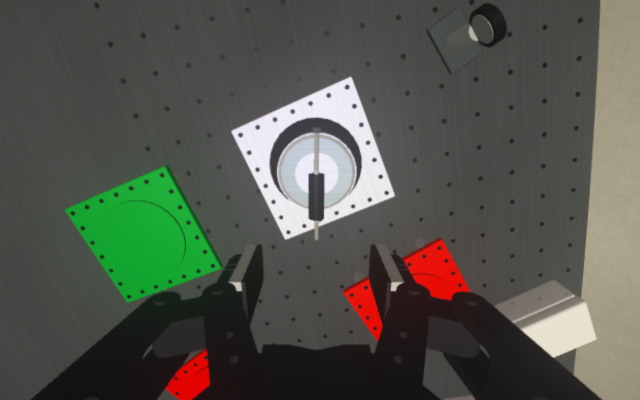

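The canister stands on the pad at about (205,390) in the scene crop. Its bail is upright, the gripper is clear, and the slim canister is in place. The pad ring looks even in both views. I'm handing the job in.

Run:
```python
from h import *
print(bot.job_done(),bot.observe()["clock"])
```

```text
the job is handed in; nothing more can be done
the job is handed in; nothing more can be done
```

I gripped the wide canister's bail by its sleeve and raised it upright along its arc. I then lifted the canister to about 0.13 m, carried it to the black pad on the plain aluminium plate, lowered it, let go and rose clear. The job was handed in soon after 19.05 s on the robot's clock, and it gave no verdict.

**Last checks:**
- **Placement:** in the scene picture taken just before release, the lid was within about 1–2 mm of the pad's centre. A later view showed the canister level with its bail upright.
- **Robot clear:** the gripper was open to 55 mm, about 0.12 m above where it let go, with force readings within noise.
- **Slim canister:** it looked unmoved in the pictures. I did not measure its position again.

**What did not go cleanly:**
- **Bail height:** the cameras put the folded sleeve anywhere from 38 to 56 mm high. I corrected the arc from the force readings, and the push along the bail reached about 19 N along the way.
- **First time upright:** the force read about 8 N, roughly the canister's full weight, so it was probably hanging by a millimetre or two. I lowered it until the bench took the weight (up to 15 N of press) before lifting.

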